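# Vibration check on the optics board

## Robot

A 7-joint arm with a two-finger parallel gripper is mounted at the origin on the work surface. World frame = base frame: x ahead of the robot, y to its left, z up, the work surface at z = 0. Lengths are in m, angles in rad, forces in N, time in s.
With the tool pointing down it reaches from about 0.4 to 0.875 m from the base axis. Payload 19.3 kg.
Tool frame: the origin (TCP) lies at the very end of the fingers, on their centre line; the grasp point (between the pads) lies bot.grasp_offset behind it (bot.grasp_offset is the distance from the TCP to the grasp point, in m); z points along the fingers, y is the direction in which the jaws open and shut (so a half turn about z gives the same grasp; the last joint's range is limited). The gripper opens to 85 mm and grips with 20 to 120 N. Pads are 22 mm wide; open, the fingers measure 114 mm over their backs; the gripper's body (76 mm by 85 mm) begins 54 mm behind the grasp point. The pads swing forward as they close: fully open they stand 13 mm farther back than shut.
Start: joints at [-1.355, 0.521, -0.036, 1.599, 0.021, 1.021, -0.113], TCP at [0.176, 0.6, 0.231] pointing down, gripper open.
Joint ranges: [-2.91, 2.91], [-0.3, 2.13], [-1.5, 1.42], [0.17, 2.43], [-1.26, 4.41], [0.16, 1.93], [-2.52, 2.52]. Speed limits (rad/s): [1.89, 1.89, 2.39, 2.39, 3.01, 3.01, 3.01].

## Interface

Orientations are given as [roll, pitch, yaw] about the fixed x, y, z axes, in that order (R = Rz(yaw) Ry(pitch) Rx(roll)).
In Python, from workcell import bot gives the robot as it stands. The module is installed in compiled form; this text tells all that it offers.
- The arm moves only by the shell command python3 -m handwheel 'ROWS' [OPENING] [FORCE]. ROWS is JSON, a list of rows, each a list of 6 numbers: the shift along the tool's x, y, z as a fraction of full scale, then the turn, a rotation vector about the tool's x, y, z as a fraction of full scale. In form: [[x, y, z, rx, ry, rz], ...]. A call has 1 to 8 rows; each row shifts and turns the commanded pose from where the row before left it, along the tool's axes as they then stand; what a row does not reach is not made up. Full scale, the value 1, is 0.025 m for a shift and 360 degrees for a turn. A row lasts 1/8 s, in which the tool goes at most 62.5 mm and 10.7 degrees, less where a joint would pass 70% of its speed; a pose out of reach is approached as far as the arm can. A call with a number of a shift or a turn outside -1 to 1 is refused whole. A call with a gripper value outside its range is refused whole. OPENING is the closure, from -1 (fully open) to 1 (shut), set as the call begins (- or left out, the last holds). The fingers move at their own pace and stop on an object; FORCE is the grip in N (left out, the last holds). Time passes only in rows, so rows that do not move let the fingers close. It gives the time, the measured TCP pose, the force and the opening at its end, in the units of the state.
- bot.observe(): the state, without advancing time (a new reading comes with each control period).
- bot.grab_frame(name): name is "side" or "top"; returns a dict with "pixels" (384x512x3 uint8, blue, green, red), "vertical_fov" (degrees; the focal length in pixels is half the picture's height over the tangent of half this angle, whatever the lens; pixels are square), "cx", "cy" (the principal point, pixels), "R" (3x3) and "t" (3): a world point X has camera coordinates R X + t. Camera axes: x right, y down, z forward; pixel columns grow to the right and rows downward; lengths in m; the calibration is good to about 2 mm. A picture is of the moment at which its call begins. There is no depth.
- bot.job_done(): hands the job in, once; it reports no verdict.
Trained networks look in a picture, given as the dict that the camera call returned (one of the last four; its "shot" number tells which), for a name from the list of things; names that differ only in an ending like _2 or _b are one class to them, and where a whole thing is asked for, a point or a joint stands for the part that bears it (a point fixed in the world has none). Each returns a list of dicts, best first, with "score" (0 to 1); they miss things now and then, are a little off and sometimes report something else, mostly with a low value. They report only what shows in the picture. A call takes as long as a camera call. They do not tell look-alikes from the thing itself.
- bot.trace(picture, thing): "region" (384x512 bool, what is visible of it) and "point" ([column, row] in pixels, amid what is visible of it).
The state is a dict: "clock": time; "qpos": joint angles; "qd": joint speeds; "joint_efforts": joint torques, N m; "position": TCP position; "tool_rot": TCP orientation; "force": force on the tool from outside, world axes, zero at the start; "moment": the same for the moment, N m; "grip_width": finger opening in m.
Only numpy, scipy, OpenCV 4.12 (cv2) and the standard library are available. Lean on these libraries where they do the work, as an engineer would, in place of code of your own. Each camera call takes 0.05 s, during which the arm holds its last target.

## Task

Lift the orange vibration probe out of its stand and, holding it upright, press its spring tip lightly on the middle of the blue test spot and then of the yellow one, resting about a second on each. Leave the red spot untouched and do not disturb the lens mount, screwdriver or bottle. Then raise the probe straight up for its free-air reading and finish still holding it there, upright and motionless, with its tip about 15 cm above the yellow spot.

Things in the scene. Friction and masses are not known exactly. Their poses are not given: they have to be found in the camera images.
- probe: Cordless probe, 0.15-0.32 kg, upright in its stand. Origin: centre of the underside of its steel collar (40 mm across, 8 mm high); z up. Orange square grip 28 x 28 mm, faces across x and y, z = 8 to 70 mm (hold at about 38); black cap with green bubble level up to 77 mm. Below: shaft 12 mm across to z = -30, brass spring tip 6 mm across to z = -60 mm.
- stinger (a joint): Travel of the brass spring tip into the probe (m): 0 = fully out, 0.010 = fully pushed in (hard stop). It moves along the probe's z; it needs about 1 N to start and 4 N for the full 10 mm.
- probe_tip (a point): The round end of the brass spring tip, 60 mm below the collar's underside when out; moves with the spring.
- stand: Fixed aluminium block 70 x 70 x 80 mm high on the board; origin at the centre of its underside. The probe hangs by its collar on the top face, its shaft and tip in a vertical through hole of 19 mm diameter: lift it straight up at least 60 mm to clear it. The probe may be turned about the vertical relative to the block.
- blue_spot (a point): Centre of the top face of the blue test spot, a hard disc 24 mm across and 4 mm high on the dark steel clamp base; faces up.
- yellow_spot (a point): Centre of the top face of the yellow test spot, a hard disc 24 mm across and 4 mm high on the grey detector box; faces up.
- red_spot (a point): Centre of the top face of the red spot, a disc 24 mm across on the steel pedestal; not to be touched.
- clamp_base: Fixed dark steel clamp base 60 x 60 x 15 mm carrying the blue spot; origin at the centre of its underside.
- detector: Fixed grey detector box 70 x 60 x 55 mm high carrying the yellow spot; origin at the centre of its underside.
- pedestal: Fixed round steel pedestal, foot 56 mm and column 36 mm across, 35 mm high, carrying the red spot; origin at the centre of its underside.
- lens: Loose lens mount, bystander: round foot 48 mm, post and lens ring, 86 mm high; origin at the centre of its underside.
- driver: Loose screwdriver with a red handle, 150 mm long, lying on the board, bystander.
- bottle: Loose small amber bottle, 40 mm across, 75 mm high, bystander; origin at the centre of its underside.
Mind the look-alikes: they are no part of the job. Of the things like the probe, leave any that is purple; of the rest the smaller one is meant.

How it is judged:
On the way, in this order (a step that is already met when the one before it is completed fails the run):
1. the probe is lifted out of its stand, in the fingers (z of probe_tip in the frame of stand above 0.085 m and contact force between probe and the fingers above 1 N), for 0.1 s.
2. the held, upright probe presses its tip on the blue spot for half a second (horizontal distance between probe_tip and blue_spot below 0.009 m and contact force between probe and clamp_base above 0.5 N and value of joint stinger above 0.0015 m and angle between probe's own z axis and vertical below 0.14 rad and contact force between probe and the fingers above 1 N), for 0.5 s.
3. then on the yellow spot for half a second (horizontal distance between probe_tip and yellow_spot below 0.009 m and contact force between probe and detector above 0.5 N and value of joint stinger above 0.0015 m and angle between probe's own z axis and vertical below 0.14 rad and contact force between probe and the fingers above 1 N), for 0.5 s.
At the end, for the whole second after the job is handed in: Probe held in the fingers, clear of stand and detector: tip 110 to 190 mm above the yellow spot, within 30 mm sideways, spring fully out, upright within 0.1 rad, still (under 20 mm/s, 0.15 rad/s); lens mount, screwdriver and bottle within 20 mm of their starts (z of probe_tip in the frame of yellow_spot between 0.11 and 0.19 m and horizontal distance between probe_tip and yellow_spot below 0.03 m and angle between probe's own z axis and vertical below 0.1 rad and linear speed of probe below 0.02 m/s and angular speed of probe below 0.15 rad/s and contact force between probe and the fingers above 1 N and value of joint stinger below 0.001 m and not (contact force between probe and stand above 0.1 N) and not (contact force between probe and detector above 0.1 N) and distance of each of lens, driver, bottle from where it was at the start of the episode below 0.02 m); the arm keeps its last pose, push and grip.
It fails at once if anything touches the red spot or its pedestal (contact force between anything else and pedestal above 0.3 N).
It fails at once if the probe is driven hard (over 18 N) into the blue or yellow spot or its base (contact force between probe and clamp_base above 18 N or contact force between probe and detector above 18 N).
It fails at once if the lens mount is moved more than 20 mm or tipped over (distance of lens from where it was at the start of the episode above 0.02 m or angle between lens's own z axis and vertical above 0.4 rad).
It fails at once if the screwdriver is moved more than 20 mm (distance of driver from where it was at the start of the episode above 0.02 m).
It fails at once if the bottle is moved more than 20 mm or tipped over (distance of bottle from where it was at the start of the episode above 0.02 m or angle between bottle's own z axis and vertical above 0.4 rad).
It also fails if it takes over 64 s, if anything falls off the work surface, if the arm or the gripper's body presses on something with over 40 N, if the wrist force passes 120 N, or if a joint passes its speed limit or range.

## Working session

There is one attempt and no reset: what is moved stays moved. The work goes in short steps, Python scripts to look and compute and a shell command to move; the robot and the scene stay as the last step left them, time stands still between calls to the robot, and variables do not carry over. Pictures are saved under pics/ and viewed, and the job is handed in when it is done.

```bash
mkdir -p pics; cat > h.py <<'E'
import numpy as np, cv2, math
from workcell import bot
def save(d,n): cv2.imwrite('pics/%s.png'%n,d['pixels'])
def f_(d): return d['pixels'].shape[0]/2/math.tan(math.radians(d['vertical_fov'])/2)
def px(d,X):
    c=np.array(d['R'])@np.array(X)+np.array(d['t']).ravel(); f=f_(d); return np.array([d['cx']+f*c[0]/c[2],d['cy']+f*c[1]/c[2]])
def ray(d,p):
    f=f_(d);R=np.array(d['R']);t=np.array(d['t']).ravel()
    return -R.T@t, R.T@np.array([(p[0]-d['cx'])/f,(p[1]-d['cy'])/f,1])
def atz(d,p,z):
    o,v=ray(d,p); return o+v*(z-o[2])/v[2]
E
python3 - <<'E'
from h import *
print(bot.observe(),bot.grasp_offset)
for n in('top','side'):
    d=bot.grab_frame(n);save(d,n+'0');print(n,d['vertical_fov'],d['cx'],d['cy'],ray(d,(256,192)), [k for k in d])
    for th in ['probe','stand','clamp_base','detector','pedestal','lens','driver','bottle','blue_spot','yellow_spot']:
        try: print(th,[(round(r['score'],2),r['point']) for r in bot.trace(d,th)])
        except Exception as e: print(th,e)
E
```

```text
{'clock': 0.0, 'qpos': array([-1.35520302,  0.52201171, -0.03631803,  1.60000691,  0.02117858,
        1.02113679, -0.11281514]), 'qd': array([-0.0006456 ,  0.00033782, -0.00034921,  0.00022869,  0.00091426,
        0.00064633, -0.00184577]), 'joint_efforts': array([-8.49961161e-04, -9.27095389e+01,  1.97932407e+00, -3.69929087e+01,
        1.76947145e-02,  8.31427606e-03, -1.80850049e-05]), 'position': array([0.17613645, 0.59930003, 0.23072767]), 'tool_rot': array([-3.14041634e+00,  7.24258129e-05,  2.85575494e+00]), 'force': array([0.55376893, 0.22727451, 0.16911065]), 'moment': array([ 0.00637743,  0.01127418, -0.01386801]), 'grip_width': 0.08487434035959787} 0.0187
top 45.56686467728978 253.9771102374745 191.64772631598814 (array([ 0.36755947, -0.10675097,  1.19153117]), array([ 0.12174815, -0.02095675, -0.99234993])) ['pixels', 'vertical_fov', 'cx', 'cy', 'R', 't', 'shot']
probe [(0.68, [295.0, 295.8]), (0.63, [285.3, 173.9]), (0.63, [412.9, 186.5])]
stand [(0.95, [280.3, 184.1])]
clamp_base [(0.83, [208.2, 157.5])]
detector [(0.8, [94.2, 174.0])]
pedestal [(0.64, [197.8, 214.2]
[... 174 characters left out ...]
, [94.0, 173.2])]
side 49.64828388716922 253.36840484271863 199.2508879183417 (array([0.40462461, 0.52333537, 0.84238524]), array([ 0.08787928, -0.64857715, -0.75628717])) ['pixels', 'vertical_fov', 'cx', 'cy', 'R', 't', 'shot']
probe [(0.71, [260.0, 82.5]), (0.56, [351.8, 169.8]), (0.43, [264.8, 253.0]), (0.2, [184.2, 162.9])]
stand [(0.74, [241.2, 180.3])]
clamp_base [(0.8, [198.5, 240.5])]
detector [(0.92, [202.5, 361.2])]
pedestal [(0.85, [266.4, 254.7])]
lens [(0.63, [128.6, 317.3]), (0.44, [240.1, 157.8])]
driver [(0.7, [283.8, 303.5]), (0.66, [202.3, 363.0])]
bottle [(0.71, [184.6, 166.6])]
blue_spot [(0.93, [202.6, 243.4]), (0.41, [240.1, 181.8])]
yellow_spot [(0.63, [202.3, 362.8])]
```

View pics/top0.png

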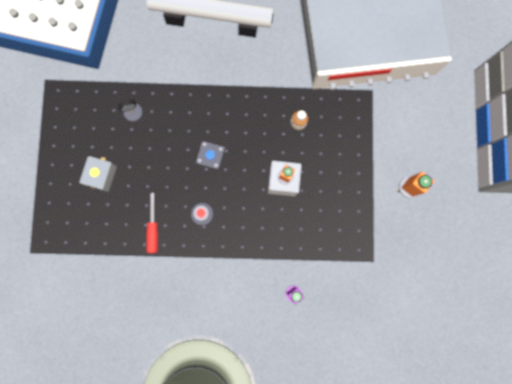

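View pics/side0.png

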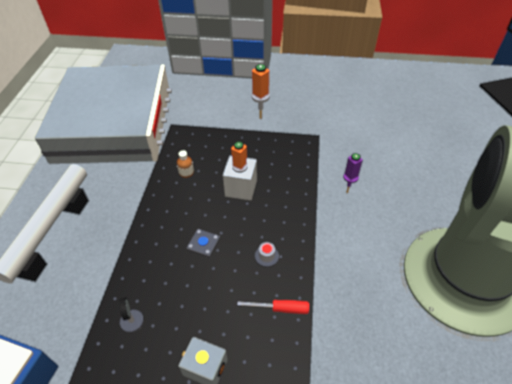

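The top view shows three things like the probe: the orange one in the stand (287,174), a larger orange one lying or standing at (418,184), and a purple one at (295,296). In the side view they are at (239,155), (260,82) and (353,170). The smaller orange one, in the stand, is the one I want. I'll check it in a close crop and measure the positions.

```bash
python3 - <<'E'
from h import *
T=bot.grab_frame('top');S=bot.grab_frame('side')
def crop(d,c,r=40): return cv2.resize(d['pixels'][c[1]-r:c[1]+r,c[0]-r:c[0]+r],None,fx=5,fy=5,interpolation=cv2.INTER_CUBIC)
cv2.imwrite('pics/crop.png',np.hstack([crop(T,(287,174)),crop(S,(239,165))]))
def tri(a,b):
    o1,v1=ray(T,a);o2,v2=ray(S,b);s=np.linalg.lstsq(np.c_[v1,-v2],o2-o1,rcond=None)[0]
    p,q=o1+s[0]*v1,o2+s[1]*v2; return (p+q)/2,np.linalg.norm(p-q)
def cen(d,lo,hi,near,r=14):
    h=cv2.cvtColor(d['pixels'],cv2.COLOR_BGR2HSV);m=cv2.inRange(h,lo,hi)
    k=np.zeros_like(m);cv2.circle(k,near,r,255,-1);m&=k
    y,x=np.nonzero(m);return np.array([x.mean(),y.mean()]),len(x)
for n,lo,hi,a,b,z in [('blue',(100,120,60),(125,255,255),(210,155),(203,241),.019),('yellow',(22,120,100),(35,255,255),(95,173),(202,357),.059)]:
    p,_=cen(T,lo,hi,a);q,_=cen(S,lo,hi,b);print(n,p,q,tri(p,q),atz(T,p,z),atz(S,q,z))
g=[cen(T,(40,80,40),(85,255,255),(287,172),10),cen(S,(40,80,40),(85,255,255),(239,147),10)];print('level',g)
print(tri(g[0][0],g[1][0]),atz(T,g[0][0],.157),atz(S,g[1][0],.157))
for n,z,d,p in [('red',.035,T,(201,213)),('lensTop',.0,T,(133,112)),('bottle top',.075,T,(301,115)),('driver',.02,T,(152,238)),('drivertip',.005,T,(152,195))]: print(n,atz(d,p,z))
print('redS',atz(S,(266,249),.035),'lens foot S',atz(S,(131,321),0),'bottle S',atz(S,(186,172),0.01),'purple',atz(T,(290,290),0))
E
```

```text
blue [209.69090909 154.38181818] [202.55844156 240.76623377] (array([ 0.60540136, -0.00910509,  0.02786528]), np.float64(0.0008391319968686016)) [ 0.60678257 -0.00839251  0.019     ] [ 0.60802251 -0.01493264  0.019     ]
 ** On entry to DLASCL parameter number  4 had an illegal value
 ** On entry to DLASCL parameter number  4 had an illegal value
 ** On entry to DLASCL parameter number  4 had an illegal value
 ** On entry to DLASCL parameter number  4 had an illegal value
 ** On entry to DLASCL parameter number  5 had an illegal value
 ** On entry to DLASCL parameter number  4 had an illegal value<stdin>:11: RuntimeWarning: Mean of empty slice.
  ret = ret.dtype.type(ret / rcount)
Traceback (most recent call last):
numpy.linalg.LinAlgError: SVD did not converge in Linear Least Squares
```

View pics/crop.png

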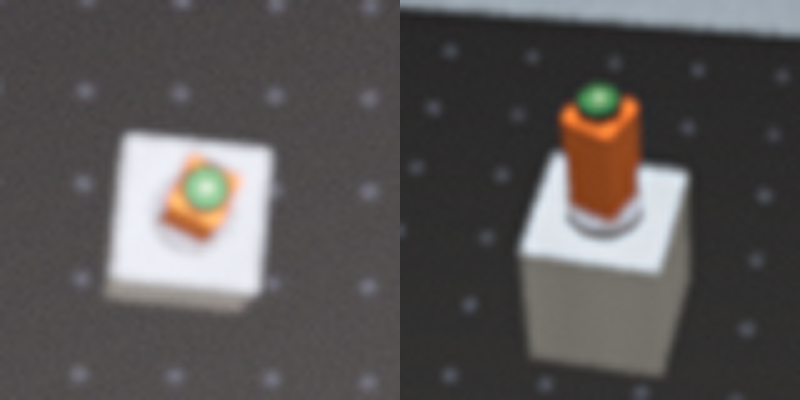

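```bash
cat >> h.py <<'E'
def tri(T,a,S,b):
    o1,v1=ray(T,a);o2,v2=ray(S,b);s=np.linalg.lstsq(np.c_[v1,-v2],o2-o1,rcond=None)[0]
    p,q=o1+s[0]*v1,o2+s[1]*v2; return ((p+q)/2).round(4),round(float(np.linalg.norm(p-q)),4)
def cen(d,lo,hi,near,r=14):
    h=cv2.cvtColor(d['pixels'],cv2.COLOR_BGR2HSV);m=cv2.inRange(h,lo,hi)
    k=np.zeros_like(m);cv2.circle(k,near,r,255,-1);m&=k
    y,x=np.nonzero(m);return np.array([x.mean(),y.mean()]) if len(x) else None
E
cat > m.py <<'E'
from h import *
T=bot.grab_frame('top');S=bot.grab_frame('side')
B=((100,120,60),(125,255,255));Y=((22,120,100),(35,255,255));G=((40,60,40),(85,255,255));R=((0,120,120),(8,255,255))
for n,(lo,hi),a,b in [('blue',B,(210,155),(203,241)),('yellow',Y,(95,173),(202,357)),('level',G,(288,172),(239,147)),('red',R,(201,213),(266,249)),('purplelevel',G,(297,297),(356,155)),('biglevel',G,(425,182),(261,67))]:
    p=cen(T,lo,hi,a);q=cen(S,lo,hi,b);print(n,p,q, tri(T,p,S,q) if p is not None and q is not None else '')
print('stand top corners')
# crop pixel->full: T (247+u/5,134+v/5), S (199+u/5,125+v/5)
t=lambda u,v:(247+u/5-.4,134+v/5-.4); s=lambda u,v:(199+(u-400)/5-.4,125+v/5-.4)
for a,b in [((122,133),(557,152)),((273,147),(688,172)),((263,294),(660,272)),((107,283),(521,253))]:
    for bb in [b]: print(tri(T,t(*a),S,s(*bb)), atz(T,t(*a),.08))
for c in ((45,80),(373,90),(373,262),(33,252)): print('board',atz(T,c,0)[:2].round(3))
for n,z,d,p in [('lensfoot',.0,T,(133,112)),('bottle top',.075,T,(301,115)),('driver handle',.02,T,(152,238)),('drivertip',.005,T,(152,195)),('lensS',0,S,(131,321)),('bottleS',.01,S,(186,172)),('purp',0,T,(290,290))]: print(n,atz(d,p,z).round(3))
E
python3 m.py
python3 - <<'E'
from h import *
d=bot.grab_frame('side');c=d['pixels'][320:384,170:240];e=d['pixels'][210:274,170:300]
T=bot.grab_frame('top');f=T['pixels'][135:210,60:120]
g=T['pixels'][135:210,180:240]
z=lambda c:cv2.resize(cv2.resize(c,None,fx=5,fy=5,interpolation=cv2.INTER_CUBIC),(390,290))
cv2.imwrite('pics/c2.png',np.vstack([np.hstack([z(c),z(e)]),np.hstack([z(f),z(g)])]))
E
```

```text
blue [209.61111111 154.38888889] [202.55844156 240.76623377] (array([ 0.6053, -0.0089,  0.0281]), 0.0009)
yellow None [201.70535714 356.70535714] 
level [287.40740741 171.40740741] [238.17307692 144.07692308] (array([ 0.5429, -0.1984,  0.1693]), 0.0017)
red [200.5        212.70588235] [266.50943396 248.0754717 ] (array([0.4521, 0.0065, 0.0484]), 0.0005)
purplelevel None [355.51282051 156.15384615] 
biglevel [424.62352941 181.18823529] [260.39534884  67.30232558] (array([ 0.5267, -0.5068,  0.1815]), 0.0004)
stand top corners
(array([ 0.5619, -0.1608,  0.1689]), 0.0096) [ 0.58416554 -0.16534743  0.08      ]
(array([ 0.5401, -0.2352,  0.0971]), 0.0708) [ 0.57931249 -0.24026338  0.08      ]
(array([ 0.5198, -0.2458, -0.0019]), 0.0073) [ 0.50589112 -0.23628151  0.08      ]
(array([ 0.5416, -0.1543,  0.1043]), 0.0709) [ 0.50919496 -0.15954481  0.08      ]
board [0.801 0.442]
board [ 0.801 -0.443]
board [ 0.34 -0.44]
board [0.343 0.435]
lensfoot [0.72  0.202 0.   ]
bottle top [ 0.703 -0.239  0.075]
driver handle [0.386 0.13  0.02 ]
drivertip [0.498 0.139 0.005]
lensS [0.722 0.193 0.   ]
bottleS [ 0.703 -0.241  0.01 ]
purp [ 0.263 -0.225  0.   ]
```

View pics/c2.png

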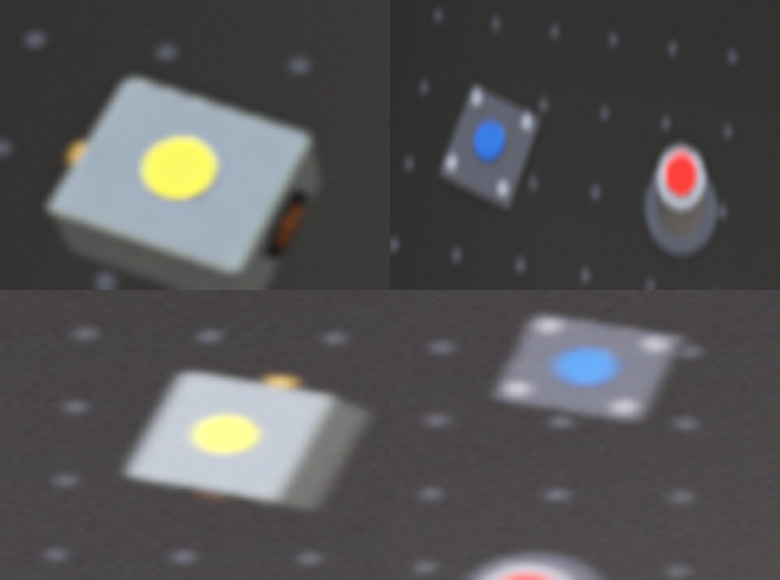

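Triangulated heights come out about 11 mm higher than the plain dimensions, so the board is about 11 mm thick. Next I fit the stand, the spots and the grip yaw by silhouette.

```bash
cat > fit.py <<'E'
from h import *
from scipy.optimize import minimize
T=bot.grab_frame('top');S=bot.grab_frame('side')
Y=((20,60,150),(36,255,255))
p=cen(T,*Y,(95,173),9);q=cen(S,*Y,(202,357));print('yellow',p,q,tri(T,p,S,q))
t=lambda u,v:(247+u/5-.4,134+v/5-.4); s=lambda u,v:(199+(u-400)/5-.4,125+v/5-.4)
for a,b in [((122,133),(521,253)),((273,147),(557,152)),((263,294),(688,172)),((107,283),(660,272))]: print(tri(T,t(*a),S,s(*b)),atz(T,t(*a),.091)[:2].round(4))
K=8
def mask(d,c,r):
    im=d['pixels'][c[1]-r:c[1]+r,c[0]-r:c[0]+r]; im=cv2.resize(im,None,fx=K,fy=K,interpolation=cv2.INTER_CUBIC)
    h=cv2.cvtColor(im,cv2.COLOR_BGR2HSV); m=cv2.inRange(h,(3,110,60),(24,255,255))|cv2.inRange(h,(35,60,40),(90,255,255))
    n,l,st,_=cv2.connectedComponentsWithStats(m);i=1+st[1:,4].argmax();m=(l==i).astype(np.uint8)
    return cv2.morphologyEx(m,cv2.MORPH_CLOSE,np.ones((25,25),np.uint8))
V=[(T,(287,174),22,mask(T,(287,174),22)),(S,(239,158),28,mask(S,(239,158),28))]
def hull(d,c,r,X):
    P=np.array([px(d,x) for x in X]);P=(P-np.array(c)+r+.5)*K-.5
    m=np.zeros((2*r*K,2*r*K),np.uint8);cv2.fillConvexPoly(m,cv2.convexHull(np.round(P*16).astype(np.int32)),1,shift=4);return m
def mod(v):
    x,y,z,w=v; w0=.014; a=np.array([[i,j] for i in(-w0,w0) for j in(-w0,w0)])
    Rm=np.array([[np.cos(w),-np.sin(w)],[np.sin(w),np.cos(w)]]);a=a@Rm.T+[x,y]
    X=[(*k,z+h) for k in a for h in(.008,.070)]
    X+=[(x+.008*np.cos(u),y+.008*np.sin(u),z+.077) for u in np.linspace(0,6.28,16)]
    return X
def cost(v,ret=False):
    X=mod(v);c=[]
    for d,cc,r,m in V:
        h=hull(d,cc,r,X);c.append(1-(h&m).sum()/(h|m).sum())
    return sum(c) if not ret else c
best=[]
for z in(.088,.0915,.095):
  b=min((minimize(cost,(.543,-.198,z,w),method='Nelder-Mead',options=dict(initial_simplex=[(.543,-.198,z,w),(.548,-.198,z,w),(.543,-.193,z,w),(.543,-.198,z+.003,w),(.543,-.198,z,w+.15)],xatol=1e-4,fatol=1e-4)) for w in np.radians([0,20,40,60,75])),key=lambda r:r.fun)
  print(b.x.round(4),np.degrees(b.x[3]).round(1),cost(b.x,True)); best.append(b)
b=min(best,key=lambda r:r.fun)
for w in range(0,90,10): print(w,round(cost((*b.x[:3],np.radians(w))),3),end='; ')
out=[]
for d,cc,r,m in V:
    im=cv2.resize(d['pixels'][cc[1]-r:cc[1]+r,cc[0]-r:cc[0]+r],None,fx=K,fy=K,interpolation=cv2.INTER_CUBIC)
    for mm,col in((m,(255,0,0)),(hull(d,cc,r,mod(b.x)),(0,255,0))): cv2.drawContours(im,cv2.findContours(mm,0,2)[0],-1,col,1)
    out.append(cv2.resize(im,(390,390)))
cv2.imwrite('pics/fit.png',np.hstack(out))
E
python3 fit.py
```

```text
yellow [ 94.2972973  171.90540541] [201.76712329 356.6369863 ] (array([0.5442, 0.2705, 0.0682]), 0.0001)
(array([ 0.581 , -0.1647,  0.0927]), 0.0014) [ 0.582  -0.1648]
(array([ 0.5759, -0.2389,  0.0913]), 0.0025) [ 0.5772 -0.2389]
(array([ 0.5053, -0.2354,  0.0878]), 0.0008) [ 0.5045 -0.235 ]
(array([ 0.5087, -0.1589,  0.0937]), 0.0025) [ 0.5078 -0.159 ]
[ 0.544  -0.2035  0.0916  1.0281] 58.9 [np.float64(0.7199362283631947), np.float64(0.10950388523610277)]
[ 0.5439 -0.2029  0.0921  1.0353] 59.3 [np.float64(0.7201699158006524), np.float64(0.11094321616033087)]
[ 0.5437 -0.2022  0.0926  1.1086] 63.5 [np.float64(0.72), np.float64(0.1120356730501254)]
0 0.931; 10 1.006; 20 0.96; 30 0.922; 40 0.888; 50 0.853; 60 0.832; 70 0.862; 80 0.895;
```

View pics/fit.png

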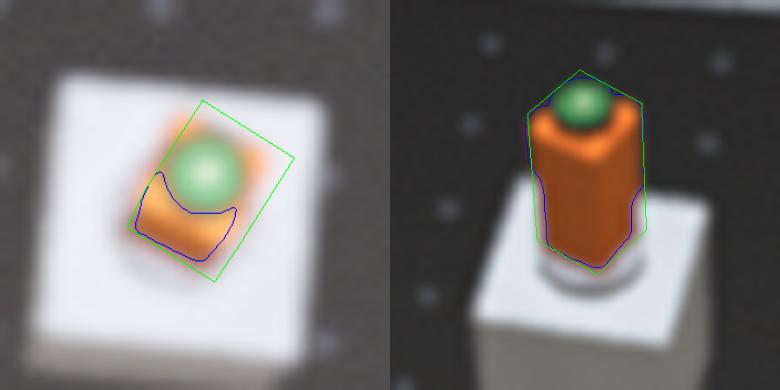

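```bash
sed -i 's/(3,110,60),(24,255,255))|cv2.inRange(h,(35,60,40),(90,255,255))/(3,45,60),(24,255,255))|cv2.inRange(h,(24,28,40),(90,255,255))/' fit.py; python3 fit.py | tail -5
```

```text
(array([ 0.5087, -0.1589,  0.0937]), 0.0025) [ 0.5078 -0.159 ]
[ 0.5435 -0.1999  0.095   1.0969] 62.8 [np.float64(0.14176737160120845), np.float64(0.08061412959827607)]
[ 0.5431 -0.1995  0.0951  1.1022] 63.1 [np.float64(0.14143471373613936), np.float64(0.08160910699176982)]
[ 0.5434 -0.1997  0.0949  1.1215] 64.3 [np.float64(0.13972644147207736), np.float64(0.08256633419339932)]
0 0.429; 10 0.542; 20 0.493; 30 0.433; 40 0.373; 50 0.301; 60 0.235; 70 0.252; 80 0.321;
```

View pics/fit.png

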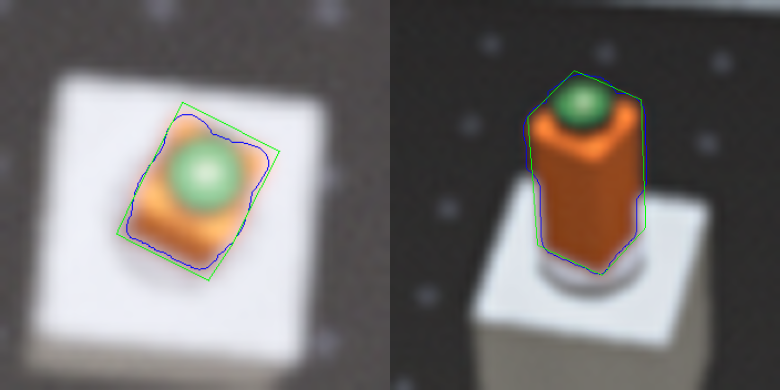

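Measured positions:

| Thing | x (m) | y (m) | z (m) |
|---|---|---|---|
| Probe | 0.543 | -0.200 | collar about 0.0915 |
| Blue spot | 0.606 | -0.009 | about 0.029 |
| Yellow spot | 0.544 | 0.270 | about 0.069 |

The stand centre from its corners agrees with the probe position. The probe yaw is about 62.5° mod 90. I'll swing along an arc about the base.

```bash
R='[-1,0,0,0,0,0.0064]'; python3 -m handwheel '[[-1,0,0,0,0,0.0064],[-1,0,0,0,0,0.0064],[-1,0,0,0,0,0.0064],[-1,0,0,0,0,0.0064],[-1,0,0,0,0,0.0064],[-1,0,0,0,0,0.0064],[-1,0,0,0,0,0.0064],[-1,0,0,0,0,0.0064]]' -1 40
```

```text
clock: 2.6
position: [0.3589, 0.5163, 0.2313]
tool_rot: [3.142, 0.0, 2.531]
force: [0.1, 0.2, 0.1]
grip_width: 0.0856
```

```bash
python3 -m handwheel '[[-1,0,0,0,0,0.0064],[-1,0,0,0,0,0.0064],[-1,0,0,0,0,0.0064],[-1,0,0,0,0,0.0064],[-1,0,0,0,0,0.0064],[-1,0,0,0,0,0.0064],[-1,0,0,0,0,0.0064],[-1,0,0,0,0,0.0064]]'
python3 -m handwheel '[[-1,0,0,0,0,0.0064],[-1,0,0,0,0,0.0064],[-1,0,0,0,0,0.0064],[-1,0,0,0,0,0.0064],[-1,0,0,0,0,0.0064],[-1,0,0,0,0,0.0064],[-1,0,0,0,0,0.0064],[-1,0,0,0,0,0.0064]]'
python3 -m handwheel '[[-1,0,0,0,0,0.0064],[-1,0,0,0,0,0.0064],[-1,0,0,0,0,0.0064],[-1,0,0,0,0,0.0064],[-1,0,0,0,0,0.0064],[-1,0,0,0,0,0.0064],[-1,0,0,0,0,0.0064],[-1,0,0,0,0,0.0064]]'
```

```text
clock: 3.6
position: [0.5045, 0.3804, 0.2313]
tool_rot: [3.142, 0.0, 2.21]
force: [-0.3, 0.0, 0.4]
grip_width: 0.0855
clock: 4.6
position: [0.5996, 0.2054, 0.2313]
tool_rot: [-3.142, 0.0, 1.888]
force: [0.1, 0.8, -0.7]
grip_width: 0.0851
clock: 5.6
position: [0.6346, 0.0094, 0.2313]
tool_rot: [3.142, 0.0, 1.566]
force: [0.3, -0.4, -0.2]
grip_width: 0.0853
```

```bash
python3 -m handwheel '[[-1,0,0,0,0,0.0094],[-1,0,0,0,0,0.0094],[-1,0,0,0,0,0.0094],[-1,0,0,0,0,0.0094],[-1,0,0,0,0,0.0094],[-1,0,0,0,0,0.0094],[-1,0,0,0,0,0.0094],[-1,0,0,0,0,0.0094]]'
cat > go.py <<'E'
# tool-frame remainder to target xyz (TCP), full-scale units
import sys
from h import *
from scipy.spatial.transform import Rotation as Ro
o=bot.observe();R=Ro.from_euler('xyz',o['tool_rot']).as_matrix()
d=np.array([float(v) for v in sys.argv[1:4]])-o['position']
print('pos',o['position'].round(4),'rot',o['tool_rot'].round(4),'F',np.round(o['force'],1),'w',round(o['grip_width'],4),'t',o['clock'])
print('tool rows total',(R.T@d/.025).round(3))
E
python3 go.py 0.5433 -0.1997 0.2313
```

```text
clock: 6.6
position: [0.5929, -0.1843, 0.2313]
tool_rot: [3.142, 0.0, 1.092]
force: [-0.3, 0.3, 0.6]
grip_width: 0.0855
pos [ 0.5929 -0.1843  0.2313] rot [3.1415 0.     1.0925] F [-0.3  0.3  0.6] w 0.0855 t 6.6
tool rows total [-1.458 -1.477  0.   ]
```

```bash
python3 -m handwheel '[[-0.73,-0.74,0,0,0,0],[-0.73,-0.74,0,0,0,0],[0,0,0,0,0,0],[0,0,0,0,0,0]]'
python3 - <<'E'
from h import *
T=bot.grab_frame('top');S=bot.grab_frame('side')
z=lambda d,c,r:cv2.resize(d['pixels'][c[1]-r:c[1]+r,c[0]-r:c[0]+r],(390,390),interpolation=cv2.INTER_CUBIC)
cv2.imwrite('pics/pre.png',np.hstack([z(T,(287,174),50),z(S,(239,145),60)]))
E
python3 go.py 0.5433 -0.1997 0.111
```

```text
clock: 7.1
position: [0.5443, -0.1985, 0.2314]
tool_rot: [3.141, -0.0, 1.096]
force: [0.3, -0.5, -0.7]
grip_width: 0.0859
pos [ 0.5444 -0.1982  0.2312] rot [ 3.1415e+00 -1.0000e-04  1.0966e+00] F [-0.3  0.6 -0.6] w 0.0854 t 7.2
tool rows total [-0.074 -0.014  4.809]
```

View pics/pre.png

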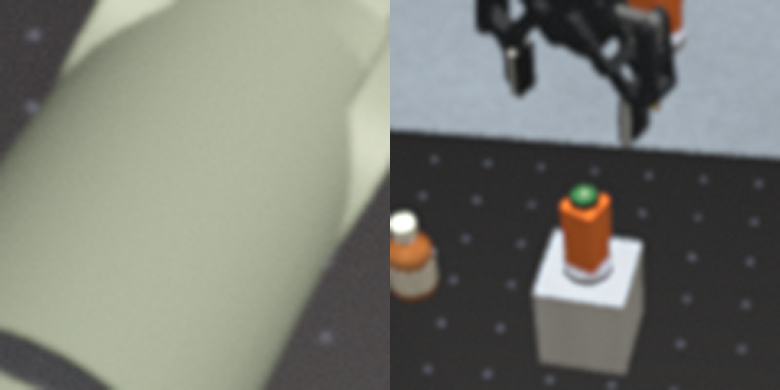

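The jaws straddle the probe along the right direction, so I go down.

```bash
python3 -m handwheel '[[-0.07,-0.01,1,0,0,0],[0,0,1,0,0,0],[0,0,1,0,0,0],[0,0,0.9,0,0,0],[0,0,0.5,0,0,0],[0,0,0.4,0,0,0],[0,0,0,0,0,0],[0,0,0,0,0,0]]'
python3 - <<'E'
from h import *
S=bot.grab_frame('side')
z=lambda d,c,r:cv2.resize(d['pixels'][c[1]-r:c[1]+r,c[0]-r:c[0]+r],(560,560),interpolation=cv2.INTER_CUBIC)
cv2.imwrite('pics/down.png',z(S,(239,155),45))
E
python3 go.py 0.5433 -0.1997 0.111
```

```text
clock: 8.2
position: [0.5432, -0.1999, 0.1119]
tool_rot: [3.141, -0.0, 1.096]
force: [-0.0, 0.0, -0.5]
grip_width: 0.0852
pos [ 0.5433 -0.2     0.1119] rot [ 3.1407e+00 -2.0000e-04  1.0964e+00] F [-0.1 -0.5 -0.8] w 0.085 t 8.25
tool rows total [ 0.01  -0.004  0.037]
```

View pics/down.png

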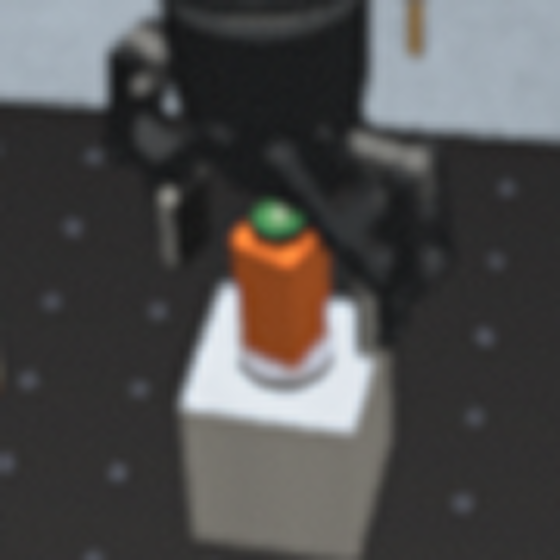

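Grip is centred between the pads. I close on it.

```bash
python3 -m handwheel '[[0,0,0,0,0,0],[0,0,0,0,0,0],[0,0,0,0,0,0],[0,0,0,0,0,0],[0,0,0,0,0,0],[0,0,0,0,0,0]]' 1 45
python3 go.py 0.5433 -0.1997 0.211
```

```text
clock: 9.0
position: [0.543, -0.1998, 0.1115]
tool_rot: [3.141, -0.0, 1.096]
force: [-0.4, 1.3, 5.5]
grip_width: 0.0277
pos [ 0.543  -0.1998  0.1115] rot [ 3.1414e+00 -1.0000e-04  1.0965e+00] F [-0.4  1.3  5.5] w 0.0277 t 9.0
tool rows total [ 0.011  0.008 -3.979]
```

```bash
python3 -m handwheel '[[0,0,-0.3,0,0,0],[0,0,-0.6,0,0,0],[0,0,-0.9,0,0,0],[0,0,-0.9,0,0,0],[0,0,-0.9,0,0,0],[0,0,-0.6,0,0,0],[0,0,0,0,0,0],[0,0,0,0,0,0]]'
python3 - <<'E'
from h import *
S=bot.grab_frame('side')
z=lambda d,c,r:cv2.resize(d['pixels'][c[1]-r:c[1]+r,c[0]-r:c[0]+r],(560,560),interpolation=cv2.INTER_CUBIC)
cv2.imwrite('pics/lift.png',z(S,(239,145),60))
E
python3 go.py 0.6058 -0.0090 0.221
```

```text
clock: 10.0
position: [0.5427, -0.1996, 0.2157]
tool_rot: [-3.141, 0.0, 1.097]
force: [0.1, 0.2, -2.9]
grip_width: 0.0276
pos [ 0.5426 -0.1996  0.2155] rot [-3.1404e+00  3.0000e-04  1.0965e+00] F [-0.   0.7 -1.7] w 0.0276 t 10.05
tool rows total [ 7.938 -1.233 -0.22 ]
```

View pics/lift.png

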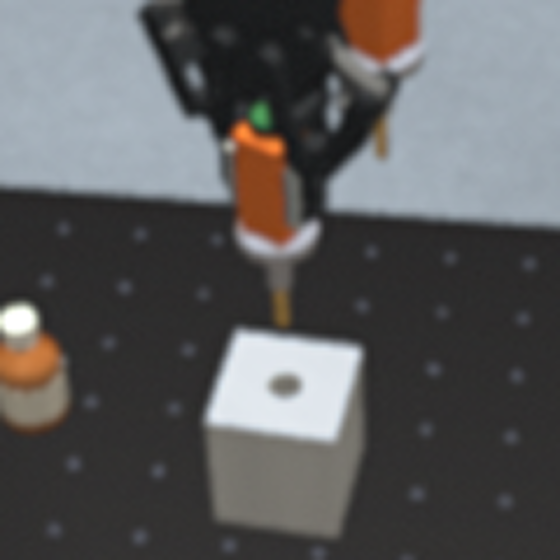

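The probe is out of the hole, hanging from the fingers with its tip at about (239,155). I carry it to blue.

```bash
python3 -m handwheel '[[0.6,-0.09,0,0,0,0],[1,-0.16,0,0,0,0],[1,-0.16,0,0,0,0],[1,-0.16,0,0,0,0],[1,-0.16,0,0,0,0],[1,-0.16,0,0,0,0],[1,-0.16,0,0,0,0],[0.9,-0.13,0,0,0,0]]'
python3 -m handwheel '[[0.44,-0.05,0,0,0,0],[0,0,0,0,0,0],[0,0,0,0,0,0],[0,0,0,0,0,0]]'
cat > look.py <<'E'
import sys
from h import *
S=bot.grab_frame('side');o=bot.observe();p=o['position'];z0=float(sys.argv[2])
r=int(sys.argv[3]) if len(sys.argv)>3 else 50
print('expected tip px',px(S,p-[0,0,.079]).round(1),'collar',px(S,p-[0,0,.019]).round(1))
c=px(S,p-[0,0,.079]).astype(int); c=np.clip(c,r,[512-r,384-r])
im=cv2.resize(S['pixels'][c[1]-r:c[1]+r,c[0]-r:c[0]+r],(560,560),interpolation=cv2.INTER_CUBIC)
print('crop origin',c-r,'scale',560/(2*r)); cv2.imwrite('pics/%s.png'%sys.argv[1],im)
E
python3 look.py blue1 .03; python3 go.py 0.6058 -0.0090 0.140
```

```text
clock: 11.05
position: [0.6025, -0.0175, 0.2158]
tool_rot: [-3.141, 0.0, 1.097]
force: [0.8, 0.2, -2.8]
grip_width: 0.0277
clock: 11.55
position: [0.6061, -0.0101, 0.2164]
tool_rot: [3.141, 0.0, 1.095]
force: [0.3, 0.1, -1.2]
grip_width: 0.0281
expected tip px [197.1 211.9] collar [193.6 193.8]
crop origin [147 161] scale 5.6
pos [ 0.6061 -0.0099  0.2164] rot [3.1414 0.     1.0954] F [-0.6  0.1 -2. ] w 0.0277 t 11.6
tool rows total [ 0.028 -0.03   3.058]
```

View pics/blue1.png

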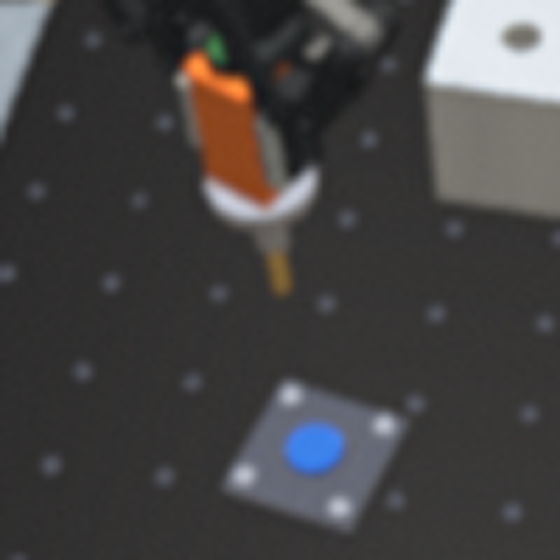

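```bash
python3 -m handwheel '[[0.03,-0.03,1,0,0,0],[0,0,1,0,0,0],[0,0,1,0,0,0],[0,0,0.6,0,0,0],[0,0,0.35,0,0,0],[0,0,0.1,0,0,0],[0,0,0,0,0,0],[0,0,0,0,0,0]]'
python3 look.py blue2 .03 30; python3 go.py 0.6058 -0.0090 0.1035
```

```text
clock: 12.6
position: [0.6062, -0.0082, 0.1156]
tool_rot: [3.141, -0.0, 1.096]
force: [-0.7, 0.1, -1.6]
grip_width: 0.0278
expected tip px [201.9 239. ] collar [199.  223.8]
crop origin [171 209] scale 9.333333333333334
pos [ 0.6062 -0.0082  0.1156] rot [ 3.1409e+00 -4.0000e-04  1.0965e+00] F [ 0.6  0.3 -1.5] w 0.0281 t 12.65
tool rows total [-0.037  0.001  0.483]
```

View pics/blue2.png

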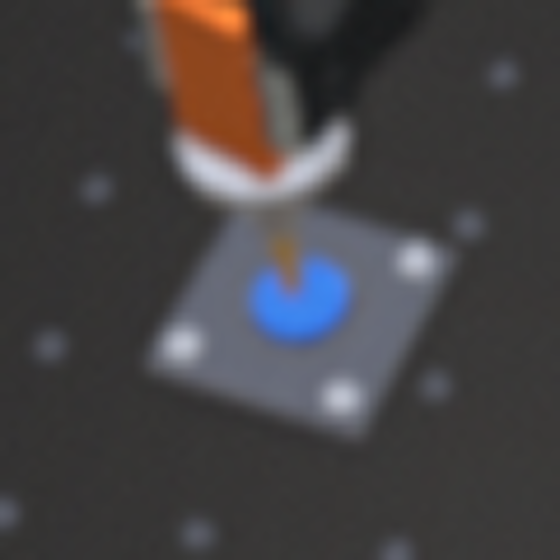

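```bash
python3 -m handwheel '[[-0.07,0.02,0.16,0,0,0],[0,0,0.08,0,0,0],[0,0,0,0,0,0],[0,0,0,0,0,0]]'
python3 - <<'E'
from h import *
f=[]
for i in range(4): bot.grab_frame('side'); f.append(bot.observe()['force'][2])
print(np.round(f,1))
E
python3 go.py 0.6058 -0.0100 0.1035
```

```text
clock: 13.15
position: [0.6056, -0.01, 0.1091]
tool_rot: [3.141, 0.0, 1.096]
force: [-0.9, -0.4, -1.0]
grip_width: 0.0275
[-1.   0.2 -0.2 -0.9]
pos [ 0.6056 -0.01    0.1091] rot [3.1415 0.     1.0965] F [-0.4  0.7 -0.9] w 0.0275 t 13.35
tool rows total [0.004 0.007 0.224]
```

```bash
python3 -m handwheel '[[0,0,0.12,0,0,0],[0,0,0,0,0,0],[0,0,0,0,0,0]]'
cat > ff.py <<'E'
from h import *
f=[]
for i in range(4): bot.grab_frame('side'); f.append(bot.observe()['force'][2])
print(np.round(f,1),np.mean(f).round(2))
E
python3 ff.py; python3 look.py blue3 .03 30;python3 go.py 0.6058 -0.0100 0.1035
```

```text
clock: 13.72
position: [0.6056, -0.01, 0.106]
tool_rot: [3.142, 0.0, 1.096]
force: [0.1, 0.1, -0.6]
grip_width: 0.0275
[-0.7 -0.5 -0.2  0. ] -0.37
expected tip px [202.8 240.6] collar [199.9 225.6]
crop origin [172 210] scale 9.333333333333334
pos [ 0.6056 -0.01    0.1061] rot [3.1415 0.     1.0964] F [-0.2 -1.9 -0.1] w 0.0275 t 13.975
tool rows total [0.005 0.007 0.104]
```

View pics/blue3.png

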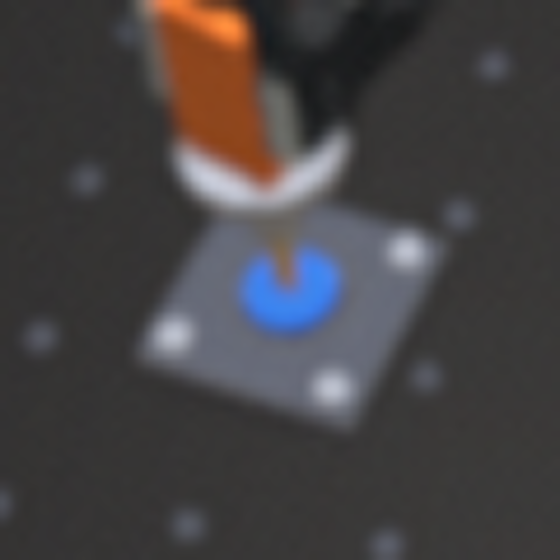

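```bash
python3 -m handwheel '[[0,0,0.08,0,0,0],[0,0,0.08,0,0,0],[0,0,0,0,0,0],[0,0,0,0,0,0]]'
python3 ff.py; python3 look.py blue4 .03 30;python3 go.py 0.6058 -0.0100 0.1035
```

```text
clock: 14.48
position: [0.6056, -0.01, 0.1021]
tool_rot: [3.142, -0.0, 1.096]
force: [0.1, -0.5, 1.7]
grip_width: 0.0278
[0.8 1.7 0.7 2. ] 1.29
expected tip px [203.  241.6] collar [200.1 226.7]
crop origin [172 211] scale 9.333333333333334
pos [ 0.6056 -0.01    0.1021] rot [ 3.1416 -0.      1.0965] F [ 0.3 -1.4  2. ] w 0.0277 t 14.725
tool rows total [ 0.003  0.009 -0.056]
```

View pics/blue4.png

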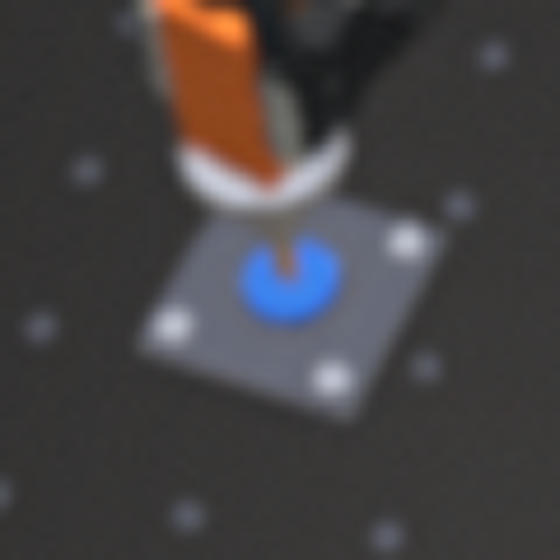

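The force has risen about 3 N from free air, so the spring is roughly 6 mm in. The tip is on the middle of the disc. I hold a little longer, then lift.

```bash
python3 -m handwheel '[[0,0,0,0,0,0],[0,0,0,0,0,0],[0,0,0,0,0,0],[0,0,0,0,0,0],[0,0,0,0,0,0],[0,0,0,0,0,0]]'
python3 -m handwheel '[[0,0,-0.3,0,0,0],[0,0,-0.6,0,0,0],[0,0,-1,0,0,0],[0,0,-1,0,0,0],[0,0,-1,0,0,0],[0,0,-0.7,0,0,0],[0,0,0,0,0,0]]'
python3 go.py 0.5440 0.2705 0.217
```

```text
clock: 15.48
position: [0.6056, -0.01, 0.102]
tool_rot: [3.142, 0.0, 1.096]
force: [0.4, -1.5, 0.9]
grip_width: 0.0276
clock: 16.35
position: [0.606, -0.0099, 0.2183]
tool_rot: [3.14, -0.001, 1.097]
force: [0.1, 0.1, -2.3]
grip_width: 0.0277
pos [ 0.606  -0.0099  0.2183] rot [ 3.1401e+00 -1.2000e-03  1.0966e+00] F [ 0.1  0.1 -2.3] w 0.0277 t 16.35
tool rows total [ 8.845 -7.328  0.052]
```

```bash
python3 -m handwheel '[[0.5,-0.41,0,0,0,0],[0.98,-0.81,0,0,0,0],[0.98,-0.81,0,0,0,0],[0.98,-0.81,0,0,0,0],[0.98,-0.81,0,0,0,0],[0.98,-0.81,0,0,0,0],[0.98,-0.81,0,0,0,0],[0.98,-0.81,0,0,0,0]]'
python3 -m handwheel '[[0.98,-0.81,0,0,0,0],[0.48,-0.43,0,0,0,0],[0,0,0,0,0,0],[0,0,0,0,0,0],[0,0,0,0,0,0]]'
python3 look.py y1 0; python3 go.py 0.5440 0.2700 0.156
```

```text
clock: 17.35
position: [0.5531, 0.2251, 0.216]
tool_rot: [-3.14, 0.001, 1.097]
force: [1.0, 0.4, -2.8]
grip_width: 0.0277
clock: 17.98
position: [0.5439, 0.2686, 0.2171]
tool_rot: [3.141, 0.0, 1.095]
force: [0.8, 0.0, -1.6]
grip_width: 0.0278
expected tip px [197.7 341.5] collar [193.4 327.4]
crop origin [147 284] scale 5.6
pos [0.5438 0.2688 0.2171] rot [3.1414e+00 1.0000e-04 1.0951e+00] F [ 0.4 -0.  -2.1] w 0.0278 t 18.025
tool rows total [ 0.046 -0.016  2.445]
```

View pics/y1.png

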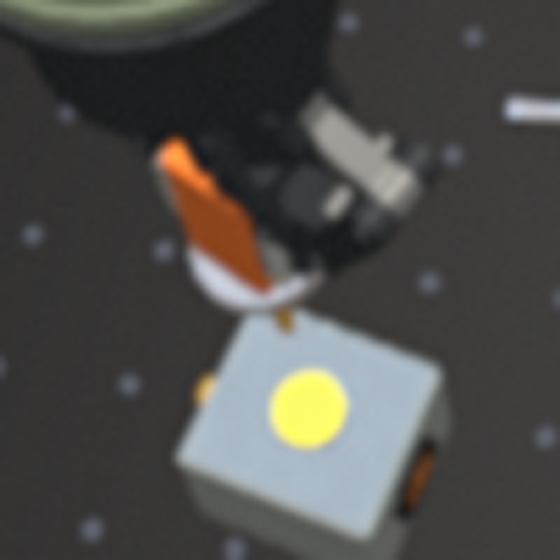

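```bash
python3 -m handwheel '[[0.04,-0.02,0.6,0,0,0],[0,0,0.9,0,0,0],[0,0,0.6,0,0,0],[0,0,0.3,0,0,0],[0,0,0.05,0,0,0],[0,0,0,0,0,0],[0,0,0,0,0,0]]'
python3 ff.py; python3 look.py y2 0 30; python3 go.py 0.5440 0.2700 0.1425
```

```text
clock: 18.9
position: [0.5437, 0.271, 0.1563]
tool_rot: [3.141, -0.001, 1.096]
force: [0.4, -0.5, -1.8]
grip_width: 0.0274
[-1.7 -1.7 -2.7 -1.9] -2.01
expected tip px [201.5 355.3] collar [197.7 343. ]
crop origin [171 324] scale 9.333333333333334
pos [0.5435 0.2709 0.1559] rot [ 3.1415e+00 -2.0000e-04  1.0965e+00] F [-0.4 -0.1 -2.2] w 0.0277 t 19.15
tool rows total [-0.025  0.034  0.538]
```

View pics/y2.png

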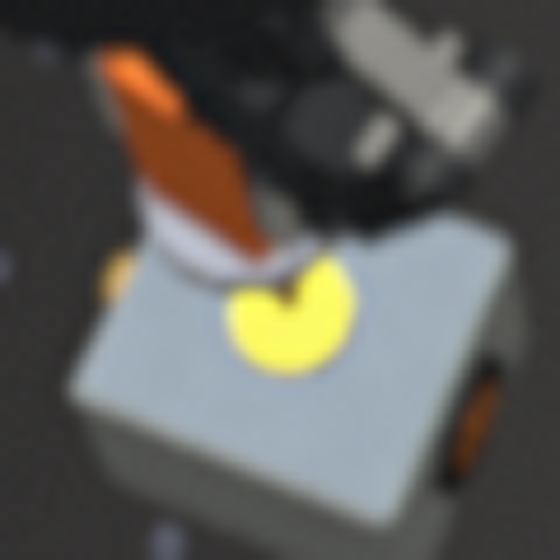

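```bash
python3 -m handwheel '[[-0.02,0.03,0.2,0,0,0],[0,0,0.1,0,0,0],[0,0,0.08,0,0,0],[0,0,0,0,0,0],[0,0,0,0,0,0]]'
python3 ff.py; python3 go.py 0.5440 0.2700 0.1425
```

```text
clock: 19.77
position: [0.544, 0.2701, 0.1464]
tool_rot: [3.141, -0.0, 1.096]
force: [0.9, 0.4, 0.1]
grip_width: 0.0275
[-0.1  0.2 -0.8  0.7] -0.01
pos [0.544  0.2701 0.1464] rot [ 3.1416e+00 -1.0000e-04  1.0965e+00] F [-0.2  0.9  0.7] w 0.0273 t 19.975
tool rows total [-0.004  0.004  0.156]
```

```bash
python3 -m handwheel '[[0,0,0.06,0,0,0],[0,0,0.06,0,0,0],[0,0,0,0,0,0],[0,0,0,0,0,0],[0,0,0,0,0,0],[0,0,0,0,0,0],[0,0,0,0,0,0],[0,0,0,0,0,0]]'
python3 ff.py; python3 look.py y3 0 30; python3 go.py 0.5440 0.2700 0.1425
```

```text
clock: 20.98
position: [0.544, 0.2701, 0.1433]
tool_rot: [3.142, -0.0, 1.096]
force: [0.8, 0.1, 1.2]
grip_width: 0.0276
[1.1 1.1 1.  1.1] 1.06
expected tip px [202.1 357.2] collar [198.4 345.2]
crop origin [172 324] scale 9.333333333333334
pos [0.5439 0.2701 0.1433] rot [3.1416 0.     1.0964] F [ 1.2 -0.4  1.6] w 0.0275 t 21.225
tool rows total [-0.001  0.003  0.031]
```

View pics/y3.png

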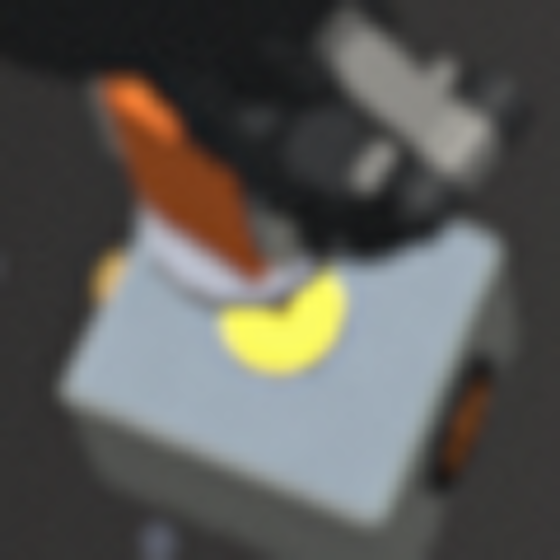

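```bash
python3 -m handwheel '[[0,0,-0.3,0,0,0],[0,0,-0.7,0,0,0],[0,0,-1,0,0,0],[0,0,-1,0,0,0],[0,0,-1,0,0,0],[0,0,-1,0,0,0],[0,0,-0.8,0,0,0],[0,0,-0.4,0,0,0]]'
python3 -m handwheel '[[0,0,0,0,0,0],[0,0,0,0,0,0],[0,0,0,0,0,0],[0,0,0,0,0,0],[0,0,0,0,0,0],[0,0,0,0,0,0],[0,0,0,0,0,0],[0,0,0,0,0,0]]'
python3 ff.py; python3 look.py y4 0 80; python3 go.py 0.5440 0.2700 0.299
python3 - <<'E'
from h import *
print(np.abs(bot.observe()['qd']).max())
save(bot.grab_frame('top'),'topend');S=bot.grab_frame('side');save(S,'sideend')
for th in ('lens','driver','bottle'): print(th,[(round(r['score'],2),r['point']) for r in bot.trace(S,th)][:2])
E
```

```text
clock: 22.22
position: [0.5441, 0.27, 0.3002]
tool_rot: [3.141, -0.001, 1.096]
force: [-0.1, -0.5, -2.1]
grip_width: 0.0275
clock: 23.22
position: [0.5439, 0.2701, 0.2983]
tool_rot: [-3.142, -0.0, 1.096]
force: [-0.2, -0.3, -2.0]
grip_width: 0.0277
[-0.8 -2.8 -2.  -2.4] -2.03
expected tip px [191.5 322.7] collar [186.2 305.8]
crop origin [111 224] scale 3.5
pos [0.5439 0.2701 0.2983] rot [-3.1416 -0.      1.0965] F [ 0.8  0.6 -2.4] w 0.0277 t 23.475
tool rows total [-0.003  0.004 -0.028]
0.0013765079997059193
lens [(0.93, [128.4, 320.8])]
driver [(0.55, [282.6, 306.3])]
bottle [(0.48, [207.2, 242.6])]
```

View pics/sideend.png

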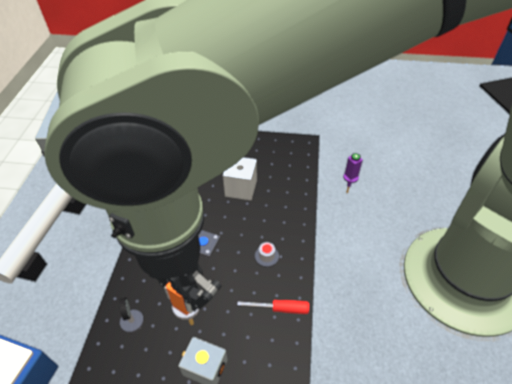

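View pics/y4.png

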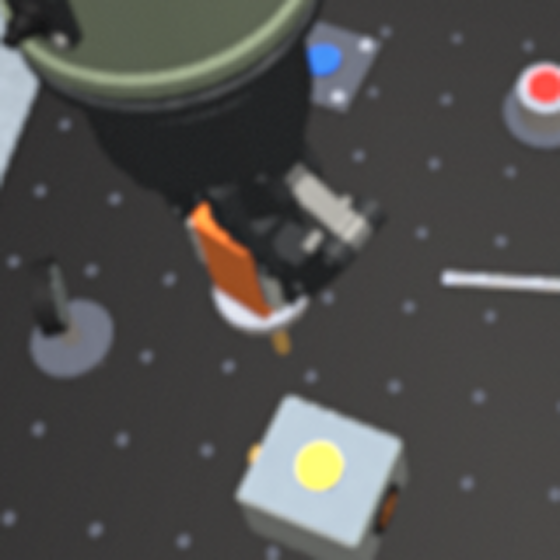

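The tip shows at about (191.6,324) in the side view, against (191.5,322.7) expected, so the probe is upright in the grip. The lens mount and screwdriver are where they started. The arm hides the bottle, but no move went near it. I hand in.

```bash
python3 -c "
from h import *
print(bot.job_done())"
```

```text
the job is handed in; nothing more can be done
None
```

I lifted the orange probe out of its stand and pressed its tip on the blue spot, then on the yellow. It is now held still and upright about 15 cm above yellow, and I have handed the job in. No verdict is reported, so success is my own reading of the checks below.

- **Probe choice:** I took the smaller orange probe in the stand and left the larger orange and the purple look-alikes alone.
- **Presses:** Both lasted over a second with the tip in the middle of its spot. The force rose about 3 N from free air each time, which puts the spring roughly 6 mm in. I had no direct reading of the spring's travel.
- **End state:**
  - The TCP is at (0.544, 0.270, 0.298), which puts the tip about 15 cm above yellow.
  - Joint speeds are near zero and the grip width is 27.7 mm.
  - The tip showed within 1.5 pixels of where an upright probe would put it.
- **Bystanders:** The lens mount and screwdriver show in their starting places, and no move went near the red spot.
- **Not confirmed:** The arm hid the bottle in the last side picture, and the network's reported bottle position there was a false match. No move went near the bottle after the grasp approach, when it was still standing in place.
- **Disagreement found:** The heights measured about 11 mm above the given sizes. I took this as the thickness of the board, and the contact heights agreed with that.

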